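# Lift the green guest soap with the tongs

## Robot

A 6-joint arm with a two-finger parallel gripper is mounted at the origin on the work surface. World frame = base frame: x ahead of the robot, y to its left, z up, the work surface at z = 0. Lengths are in mm, angles in rad, forces in N, time in s.
With the tool pointing down it reaches from about 250 to 775 mm from the base axis. Payload 4 kg.
Tool frame: the origin (TCP) lies at the very end of the fingers, on their centre line; the grasp point (between the pads) lies 19 mm behind it; z points along the fingers, y is the line along which they close (so a half turn about z gives the same grasp; the last joint's range is limited). The gripper opens to 94 mm and grips with 3 to 60 N. Pads are 16 mm wide; open, the fingers measure 119 mm over their backs; the gripper's body (75 mm by 177 mm) begins 78 mm behind the grasp point.
Start: joints at [1.101, 0.087, 1.371, -0, 1.684, -0.103], TCP at [197.257, 513.429, 205.506] pointing down, gripper open.
Joint ranges: [-3.1, 3.1], [-0.76, 2.03], [0.27, 2.55], [-1.08, 4.22], [0.17, 2.65], [-2.57, 2.57]. Speed limits (rad/s): [2.79, 2.79, 3.14, 3.14, 3.14, 3.14].

## Interface

Orientations are given as a rotation vector (axis times angle).
In Python, from rig import r, set_gripper, solver, imaging, job gives the robot as it stands. The module is installed in compiled form; this text tells all that it offers. Calls block until the motion is done:
- r.move_pose(position, orientation): joint-space move of the TCP to a pose.
- r.line_to(position, orientation=None, rate=150, threshold=None): straight line of the TCP; orientation=None keeps the orientation; rate is the mean speed in mm/s. With threshold (N) it stops when the force on the tool has changed by that much, and returns True; else False.
- r.move_joints(angles): joint-space move.
- set_gripper(opening): opening from 0.0 (shut) to 1.0 (fully open); the grip force is fixed at half the most; returns when the fingers have stopped.
- r.sleep(seconds).
- solver.inverse_kinematics(position, orientation): joint angles nearest the present ones, or None.
- imaging.grab_frame(name): name is "scene" or "top" or "wrist"; returns a dict with "image" (384x512x3 uint8, red, green, blue), "z_map" (384x512 float32, mm along the optical axis (not along the pixel's ray), 0 where there is no reading), "fx", "fy", "cx", "cy" (pixels), "R" (3x3) and "t" (3): a world point X has camera coordinates R X + t. Camera axes: x right, y down, z forward; pixel columns grow to the right and rows downward; lengths in mm; the calibration is good to about 2 mm. A picture is of the moment at which its call begins.
A pose or a line that the arm cannot do raises r.IKError and nothing moves.
- job.job_done(): hands the job in; it is judged then, once.
Readings, each from a call of its own:
- r.read_time(): time.
- r.read_joint_pos(): joint angles.
- r.read_dq(): joint speeds.
- r.read_effort(): joint torques, N m.
- r.read_eef_pos(): TCP position.
- r.read_ee_rot(): TCP orientation.
- r.read_wrist_force(): force on the tool from outside, world axes, zero at the start.
- r.read_moment(): the same for the moment, N m.
- r.read_width(): opening from 0.0 (shut) to 1.0 (fully open).
- r.read_grip_force(): force on a finger pad.
Only numpy, scipy, OpenCV 4.12 (cv2) and the standard library are available. Lean on these libraries where they do the work, as an engineer would, in place of code of your own. Each camera call takes 0.05 s, during which the arm holds its last target. There are 200 camera calls.

## Task

Take the spring tongs out of the chrome rack, close them gently on the green guest soap in the clear dish and lift it straight up a good hand's breadth above the dish, so that it can drip back into it. Only the tongs may touch the green soap; leave the dish, the other soaps and everything else on the ledge where they are. Finish while still holding the soap up in the tongs over the dish, still: do not put it down or let go.

Things in the scene. Friction and masses are not known exactly. Their poses are not given: they have to be found in the camera images.
- tongs: U-shaped steel spring tongs, 158 mm tall, 70 g, standing on their tips in one of the rack's slots, bow on top. Origin: midway between the open tips, level with their undersides; z up, x = the line along which the arms close, y across the 16 mm wide arms. Each arm hinges 150 mm above the origin and has a black grip patch outside, 95 to 135 mm above the origin, 16 mm wide. Both arms move equally.
- tongs_grip (a point): the point midway between the two black grip patches, 115 mm above the tips' undersides: where to take the tongs (the bow's top is 43 mm above it). Width over the patches here: 37 mm open, 32 mm when the tips close on a soap. The spring needs 7 N on each patch to begin to close, 10 N at the soap; a quarter of any further squeeze reaches the tips (25 N gives about 4 N on the soap)
- tongs_far: the arm of the tongs on their +x side, origin on its hinge. Its red tip is 28 mm tall, 17 mm wide (y) and slightly cupped. Open, the two tips' inner faces stand 51 mm apart, 61 mm over the outside; closed on a soap they are parallel
- tongs_near: the arm of the tongs on their -x side, the mirror image of the other; origin on its hinge
- rack: chrome rack fixed to the ledge, 92 (x) x 214 (y) mm, 86 mm high; origin at the centre of its underside. The tongs stand on its base plate, 8 mm up. Its 4 mm top plate (top at 86 mm) has four slots at y = -75, -25, 25, 75 mm, each 66 mm along x and 19 mm along y: the open tongs lift straight out, clear after 80 mm
- dish: clear acrylic soap dish, loose, 90 (x) x 138 (y) mm, walls 3 mm thick, 18 mm high; origin at the centre of its underside. The three soaps lie in a row along y at about -42, 0 and 42 mm on thin ribs, tops 7 mm above the origin. Inside width along x 84 mm: room for the tongs' tips on the +x and -x sides of each soap
- soap_green: the green guest soap, a round tablet 32 mm across and 20 mm high, about 19 g, lying flat; the tips mark it if they press with more than 12 N; origin at the centre of its underside, z up
- soap_green_center (a point): centre of the green soap, 10 mm above its underside
- soap_white: cream-white guest soap of the same size, in the same dish; origin at the centre of its underside
- soap_white_center (a point): centre of the white soap
- soap_pink: pink guest soap of the same size, in the same dish; origin at the centre of its underside
- soap_pink_center (a point): centre of the pink soap
- toothbrush: blue and white toothbrush, about 135 mm long, leaning back towards the rack's +x side in another slot, its top about 140 mm above the ledge; origin in the middle of that slot, on the base plate
- razor: chrome safety razor hanging by its 42 mm wide head in another slot of the rack, its top 95 mm above the ledge; origin in the middle of that slot, on the base plate
- comb: blue plastic comb, 180 (y) x 33 (x) x 4 mm, lying flat; origin under its centre
- hairbrush: round wooden hairbrush, 72 mm head at +y, handle to -y, 195 mm long, 30 mm high with its bristles up; origin on its underside, between head and handle
- organiser: grey pill organiser with seven closed lids, 176 (y) x 40 (x) x 27 mm; origin under its centre
- tumbler: blue-green tumbler standing upside down on its rim, 68 mm across at the rim, 95 mm high; origin under its centre
There are look-alikes about, which are no part of the job. Leave any blue look-alike of the soap_white alone. Leave any purple look-alike of the dish alone.

How it is judged:
By the outcome, as a careful person would: the job done as asked, in the order asked, and still so for the second after the job is handed in, while the arm keeps its last pose, push and grip.
It also fails if it takes over 48 s, if anything falls off the work surface, if the arm or the gripper's body presses on something with over 40 N, if the wrist force passes 120 N, or if a joint passes its speed limit or range.

## Working session

There is one attempt and no reset: what is moved stays moved. The work goes in short steps, each a Python script; the robot and the scene stay as the last script left them, time stands still between calls to the robot, and variables do not carry over. Pictures are saved under pics/ and viewed, at most 10 in all, crops included, and the job is handed in when it is done.

```bash
mkdir -p pics
cat > h.py <<'E'
import numpy as np, cv2
from rig import r, set_gripper, solver, imaging, job
def grab(n,save=None):
    f=imaging.grab_frame(n)
    if save: cv2.imwrite('pics/'+save,cv2.cvtColor(f['image'],cv2.COLOR_RGB2BGR))
    np.savez('/tmp/%s.npz'%n,**f)
    return f
def world(f,u,v,z=None):
    "pixel -> world using depth, or plane z"
    d=np.array([(u-f['cx'])/f['fx'],(v-f['cy'])/f['fy'],1.0])
    R=f['R'];c=-R.T@f['t']
    w=R.T@d
    s=f['z_map'][int(round(v)),int(round(u))] if z is None else (z-c[2])/w[2]
    return c+s*w
def proj(f,X):
    p=f['R']@np.asarray(X,float)+f['t']
    return p[0]/p[2]*f['fx']+f['cx'],p[1]/p[2]*f['fy']+f['cy']
def cloud(f):
    h,w=f['z_map'].shape
    u,v=np.meshgrid(np.arange(w),np.arange(h))
    d=np.stack([(u-f['cx'])/f['fx'],(v-f['cy'])/f['fy'],np.ones_like(u)],-1)*f['z_map'][...,None]
    P=(d-f['t'])@f['R']
    P[f['z_map']==0]=np.nan
    return P
E
python3 - <<'E'
from h import *
for n in ('top','scene'):
    f=grab(n,n+'0.png'); print(n,-f['R'].T@f['t'],f['fx'],f['R'][2])
print(r.read_ee_rot(),r.read_time())
E
```

```text
top [439.10643031 -16.44723684 979.0623075 ] 365.7989635960456 [ 0.13630141  0.00613456 -0.99064842]
scene [1459.42816929  128.73085974  685.23664379] 424.64011543174286 [-0.83247535 -0.11399317 -0.54220876]
[-5.72786562e-01 -3.08838063e+00  2.93286980e-03] 0.1
```

View pics/top0.png

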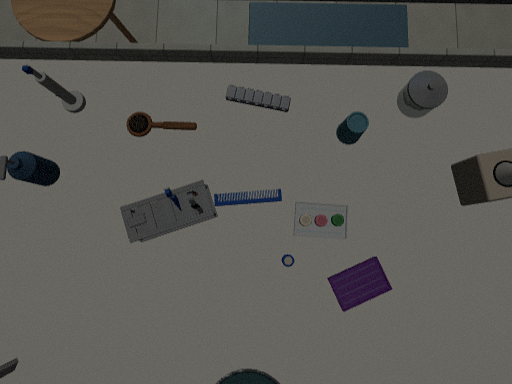

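View pics/scene0.png

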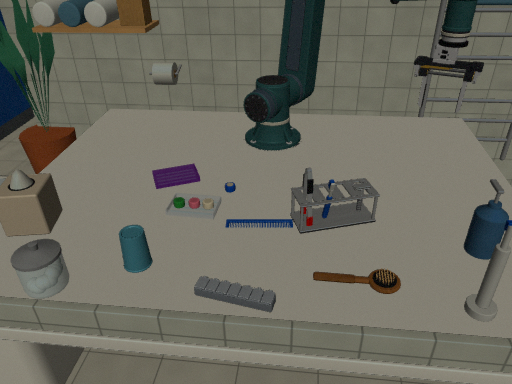

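The top view shows the rack at about (168,211) with the tongs near (195,203). The dish is at (320,221), with the green soap at (338,220). In the scene view the tongs are at (308,195) and the green soap at (179,202). I'll enlarge and measure.

Run:
```python
from h import *
t=dict(np.load('/tmp/top.npz'));s=dict(np.load('/tmp/scene.npz'))
a=cv2.resize(t['image'][170:250,110:220],None,fx=7,fy=7,interpolation=cv2.INTER_CUBIC)
a=np.clip(a*1.5,0,255).astype(np.uint8)
cv2.imwrite('pics/rt.png',a[:,:,::-1])
b=cv2.resize(s['image'][160:235,285:385],None,fx=8,fy=8,interpolation=cv2.INTER_CUBIC)
cv2.imwrite('pics/rs.png',b[:,:,::-1])
for n,f in (('top',t),('scene',s)):
    I=f['image'];h=cv2.cvtColor(I,cv2.COLOR_RGB2HSV)
    m=((h[...,0]>50)&(h[...,0]<75)&(h[...,1]>130)).astype(np.uint8)
    k,l,st,c=cv2.connectedComponentsWithStats(m)
    for i in range(1,k):
        if st[i,4]>20: print(n,st[i],c[i],world(f,*c[i],27),world(f,*c[i]))
P=cloud(t);hh=P[170:250,110:220]
m=(hh[...,2]>75)&(hh[...,2]<97)
y,x=np.nonzero(m); q=hh[m]; print(len(q), cv2.minAreaRect(q[:,:2].astype(np.float32)),np.median(q[:,2]))
# tall things
for n,f,b in (('top',t,(170,250,110,220)),('scene',s,(150,240,280,390))):
    P=cloud(f);C=np.zeros(P.shape[:2],bool);C[b[0]:b[1],b[2]:b[3]]=1
    m=(C&(P[...,2]>100)&(P[...,2]<200)).astype(np.uint8)
    k,l,st,c=cv2.connectedComponentsWithStats(m)
    for i in range(1,k):
        q=P[l==i];print(n,st[i],np.median(q,0).round(1),q.min(0).round(1),q.max(0).round(1))
```

```text
top [331 215  13  11  65] [337.47692308 219.83076923] [ 488.46382363 -224.88302714   27.        ] [ 488.44677034 -224.81101124   27.32894361]
scene [ 14   3  25  64 544] [26.37867647 34.46139706] [-1543.01447862 -1938.75451019    27.        ] [ -544.43896778 -1251.13429507   245.92141497]
scene [  0  25  27  59 560] [10.67321429 54.475     ] [-1001.03278467 -1709.32786581    27.        ] [ -447.88450606 -1296.10488075   174.98140399]
scene [ 40  33  14  39 215] [46.98139535 49.85116279] [-1120.4396355  -1538.38178682    27.        ] [ -626.96051731 -1219.49518449   152.90801666]
scene [174 197  11  11  96] [178.67708333 202.33333333] [ 503.57851812 -220.50981962   27.        ] [ 502.56256719 -220.88101962   26.30037519]
2503 ((500.13531494140625, 205.9215087890625), (92.23078918457031, 214.8512725830078), 19.777603149414062) 86.6944808881694
top [164 186  10  11  66] [540.4 191.8 138.9] [530.9 186.3 100.1] [552.5 201.  143.3]
top [187 191  13  18 118] [520.5 133.5 150. ] [505.2 121.9 101.9] [546.2 146.1 168.5]
scene [303 168  11  27 214] [534.3 135.8 132. ] [508.5 122.5 100. ] [546.6 148.  169.3]
scene [328 179   8  17  81] [544.  193.  129.8] [533.4 186.2 100.9] [553.2 202.2 144.3]
```

View pics/rt.png

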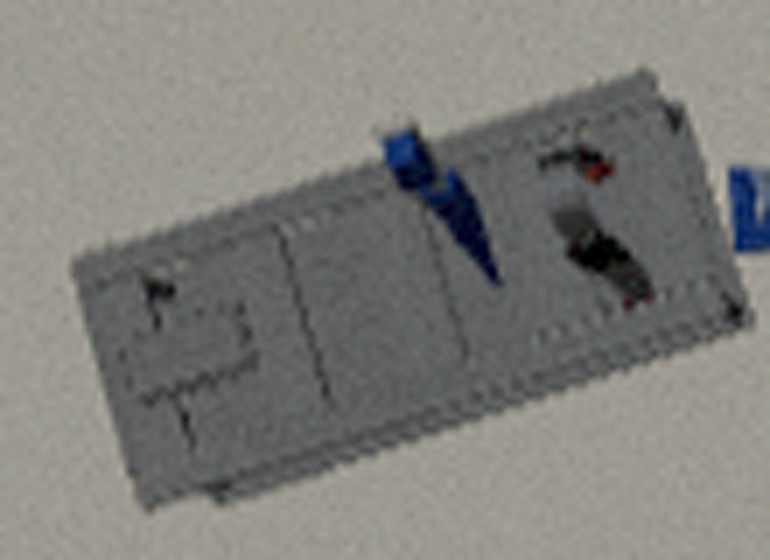

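View pics/rs.png

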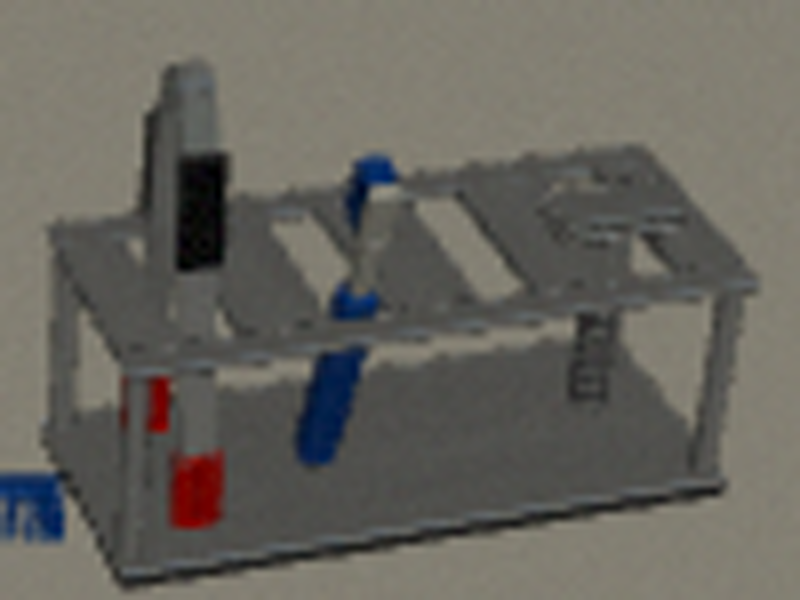

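The tongs are in the rack's y = -75 slot, at about (525.5,135) with a yaw of about 20°. The two cameras disagree slightly on the soap's x, so I'll take wrist views over the dish and then over the tongs.

```bash
cat >> h.py <<'E'
from scipy.spatial.transform import Rotation as Ro
def ori(deg):
    a=np.radians(deg);y=np.array([np.cos(a),np.sin(a),0]);z=np.array([0,0,-1.])
    return Ro.from_matrix(np.stack([np.cross(y,z),y,z],1)).as_rotvec()
E
python3 - <<'E'
from h import *
for d in (0,180,20,200):
  for p in ([490,-225,300],[525.5,135.3,104]):
    print(d,p,solver.inverse_kinematics(p,ori(d)))
P=cloud(dict(np.load('/tmp/top.npz')))
E
```

```text
0 [490, -225, 300] [-5.35630948e-01  6.42321993e-02  1.20959519e+00 -4.44089210e-16
  1.86776527e+00 -5.35630948e-01]
0 [525.5, 135.3, 104] [ 1.47500666e-01  1.12986508e-01  1.54553600e+00 -4.44089210e-16
  1.48307014e+00  1.47500666e-01]
180 [490, -225, 300] None
180 [525.5, 135.3, 104] None
20 [490, -225, 300] [-5.35630948e-01  6.42321993e-02  1.20959519e+00 -4.44089210e-16
  1.86776527e+00 -8.84696799e-01]
20 [525.5, 135.3, 104] [ 1.47500666e-01  1.12986508e-01  1.54553600e+00 -4.44089210e-16
  1.48307014e+00 -2.01565184e-01]
200 [490, -225, 300] [-5.35630948e-01  6.42321993e-02  1.20959519e+00 -4.44089210e-16
  1.86776527e+00  2.25689585e+00]
200 [525.5, 135.3, 104] None
```

Run:
```python
from h import *
r.move_pose([480,-215,290],ori(0)); r.sleep(0.2)
f=grab('wrist','wd.png');np.savez('/tmp/wd.npz',**f);print(r.read_time(),-f['R'].T@f['t'],f['R'][2])
r.move_pose([515,135,260],ori(19.8)); r.sleep(0.2)
f=grab('wrist','wt.png');np.savez('/tmp/wt.npz',**f);print(r.read_time(),-f['R'].T@f['t'],f['R'][2])
a=np.hstack([cv2.imread('pics/wd.png'),cv2.imread('pics/wt.png')])
cv2.imwrite('pics/w2.png',cv2.resize(a,(800,300),interpolation=cv2.INTER_AREA))
```

```text
3.1167 [ 480.12179297 -132.73400064  469.09393521] [-8.04989164e-04 -2.82551887e-01 -9.59251679e-01]
4.6917 [487.42849069 210.86295783 439.22620877] [ 0.09449002 -0.2662312  -0.95926669]
```

View pics/w2.png

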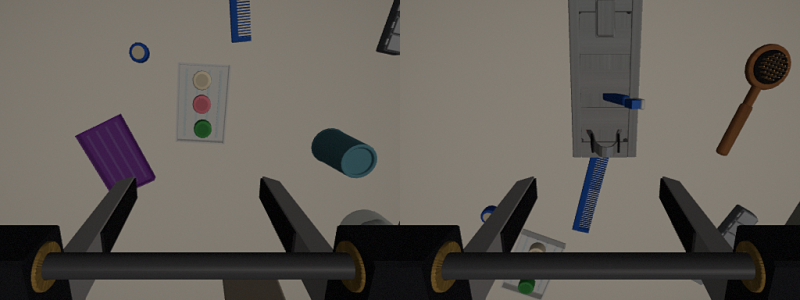

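The wrist views show the dish with the green soap at half-scale (202,128), and the tongs aligned with the rack at about (605,143). Next I'll measure both.

Run:
```python
from h import *
f=dict(np.load('/tmp/wd.npz'));P=cloud(f)
h=cv2.cvtColor(f['image'],cv2.COLOR_RGB2HSV)
m=(h[...,0]>50)&(h[...,0]<75)&(h[...,1]>110); m[220:]=0
q=P[m&(P[...,2]>24)];print('green',m.sum(),len(q),cv2.minEnclosingCircle(q[:,:2].astype(np.float32)),np.median(q,0),q.min(0),q.max(0))
# dish and all soaps: points above z=12 in neighbourhood
R=P[80:185,220:300];mm=(R[...,2]>23.5)&(R[...,2]<35)
k,l,st,c=cv2.connectedComponentsWithStats(mm.astype(np.uint8))
for i in range(1,k):
    if st[i,4]>60:
        q=R[l==i];print('soap',st[i,4],((q.max(0)+q.min(0))/2).round(1),q.mean(0).round(1),np.ptp(q,0).round(1))
q=R[(R[...,2]>14)&(R[...,2]<22)];print('rim',len(q),cv2.minAreaRect(q[:,:2].astype(np.float32)))
q=R[(R[...,2]>5)&(R[...,2]<40)];print('all',len(q),cv2.minAreaRect(q[:,:2].astype(np.float32)))
print('floor',np.nanmedian(P[60:75,230:280,2]))
f=dict(np.load('/tmp/wt.npz'));P=cloud(f)
R=P[:215,200:330]
q=R[(R[...,2]>82)&(R[...,2]<91)];print('rack',len(q),cv2.minAreaRect(q[:,:2].astype(np.float32)))
mm=(R[...,2]>100)&(R[...,2]<180)
k,l,st,c=cv2.connectedComponentsWithStats(mm.astype(np.uint8))
for i in range(1,k):
    if st[i,4]>40:
        q=R[l==i];b=q[q[:,2]>148]
        print('tall',st[i],q.min(0),q.max(0))
        if len(b): print(' bow',len(b),b.min(0),b.max(0),cv2.minAreaRect(b[:,:2].astype(np.float32)))
        lo=q[(q[:,2]<140)];print(' low',cv2.minAreaRect(lo[:,:2].astype(np.float32)))
```

```text
green 400 368 ((487.6360778808594, -223.7279510498047), 15.290231704711914) [ 487.56124265 -223.5497164    26.92147434] [ 472.38181807 -238.21767514   24.24352741] [ 502.75290305 -208.84029245   29.46394081]
soap 458 [ 486.4 -140.3   26.9] [ 486.  -140.7   26.9] [30.2 30.4  5.9]
soap 426 [ 486.  -180.3   26.5] [ 485.8 -180.4   26.9] [29.7 29.2  5.8]
soap 394 [ 487.6 -224.3   26.6] [ 487.8 -224.1   26.9] [30.5 30.9  5.8]
rim 847 ((486.7744140625, -182.83004760742188), (138.23751831054688, 90.22596740722656), 87.01695251464844)
all 3473 ((486.7744140625, -182.83004760742188), (138.23751831054688, 90.22596740722656), 87.01695251464844)
floor -0.08407802654914932
rack 11877 ((500.1363525390625, 201.88072204589844), (92.21192169189453, 203.93557739257812), 19.801504135131836)
tall [ 87 125  27  15 352] [527.79440024 186.66723057 100.09848613] [551.24978081 203.45861201 144.10001615]
 low ((539.0692138671875, 195.30303955078125), (22.544466018676758, 11.225109100341797), 19.0319881439209)
tall [ 44 171  38  31 638] [503.25569747 123.15299249 102.55449439] [541.48060866 150.04128076 167.50598419]
 bow 369 [511.08058217 126.45375896 148.023017  ] [536.69063864 145.85775388 167.50598419] ((523.5393676757812, 135.9925994873047), (24.13379669189453, 12.725223541259766), 19.705612182617188)
 low ((519.2288208007812, 141.48548889160156), (40.21426773071289, 14.031753540039062), 40.1761360168457)
```

The measurements agree with the sizes given: soap at (487.7,-224) with its top at 27, dish yaw about -3°, tongs at (525,135.6) with yaw 19.8°. Next is grasping the tongs.

Run:
```python
from h import *
o=ori(19.8)
r.move_pose([525,135.6,205],o)
r.line_to([525,135.6,104],o,rate=80)
print(r.read_wrist_force(),r.read_eef_pos(),r.read_width())
for w in (0.45,0.40,0.385):
    set_gripper(w); r.sleep(0.1); print(w,r.read_width(),r.read_grip_force(),r.read_wrist_force().round(2))
print(r.read_time())
f=grab('scene');c=f['image'][100:240,270:400];cv2.imwrite('pics/g.png',cv2.resize(c,None,fx=4,fy=4)[:,:,::-1])
```

```text
[0.1709876  0.37683368 0.04503388] [525.50111271 135.66407233 104.77981058] 1.0007183090830112
0.45 0.44722838972804974 0.0 [ 0.09 -0.23  0.63]
0.4 0.4027265918480611 5.397765032566895 [ 0.6   1.02 -0.71]
0.385 0.3886311568940819 5.970511212944984 [-0.54  0.6  -0.23]
8.225
```

View pics/g.png

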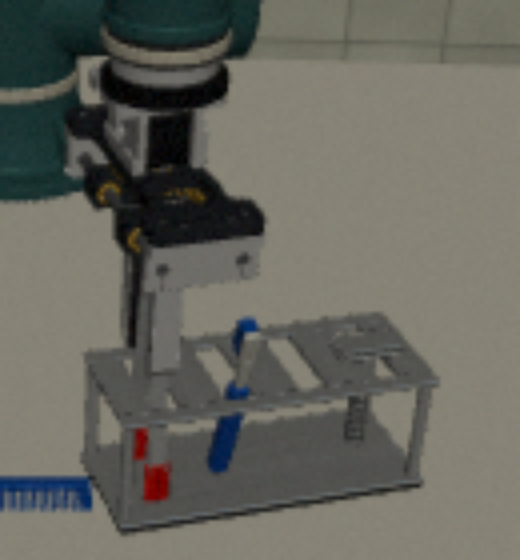

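The gripper holds both grip patches lightly, with the tips still open. Next I'll squeeze slightly more, lift the tongs straight out, and check them.

Run:
```python
from h import *
set_gripper(0.376); r.sleep(0.1); print(r.read_width(),r.read_grip_force())
p=r.read_eef_pos()
print(r.line_to([p[0],p[1],214],rate=70,threshold=6), r.read_eef_pos(), r.read_wrist_force())
r.sleep(0.2);print(r.read_width(),r.read_grip_force(),r.read_wrist_force().round(2),r.read_time())
f=grab('scene');P=cloud(f)
h=cv2.cvtColor(f['image'],cv2.COLOR_RGB2HSV)
m=((h[...,0]<8)|(h[...,0]>172))&(h[...,1]>200)
m[:,:260]=0;m[:, 400:]=0
k,l,st,c=cv2.connectedComponentsWithStats(m.astype(np.uint8))
for i in range(1,k):
    if st[i,4]>5: q=P[l==i];print(st[i],np.nanmedian(q,0).round(1),np.nanmin(q,0).round(1),np.nanmax(q,0).round(1))
c=f['image'][60:240,250:420];cv2.imwrite('pics/g2.png',cv2.resize(c,None,fx=3.3,fy=3.3)[:,:,::-1])
```

```text
0.37598279949226593 6.39171838760376
False [524.84664405 135.54617237 213.40834088] [ 1.28040278 -0.42325587  0.08527459]
0.38083505874311396 5.606498345732689 [-0.35 -0.91 -1.19] 10.5167
[303 171  11  19  95] [545.  136.3 132.5] [501.6 122.3 117.8] [552.8 149.2 146.6]
```

View pics/g2.png

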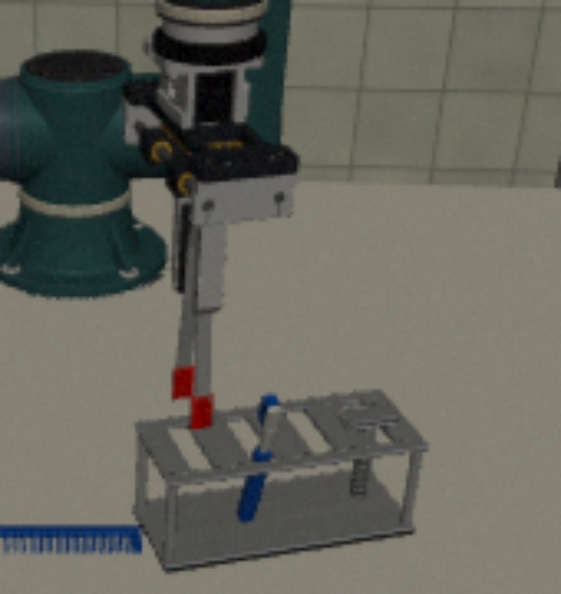

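The tongs came out cleanly, with tip undersides at about z = 118, as expected. Now I'll move over the green soap and hover above it to check alignment.

Run:
```python
from h import *
o=ori(-3)
r.move_pose([487.7,-224,214],o)
r.line_to([487.7,-224,145],o,rate=100); r.sleep(0.2)
print(r.read_eef_pos(),r.read_width(),r.read_grip_force(),r.read_time())
T=grab('top');f=grab('scene');W=grab('wrist')
for n,g in (('top',T),('scene',f),('wrist',W)):
    P=cloud(g);h=cv2.cvtColor(g['image'],cv2.COLOR_RGB2HSV)
    for nm,m in (('red',((h[...,0]<6)|(h[...,0]>174))&(h[...,1]>190)),('green',(h[...,0]>50)&(h[...,0]<75)&(h[...,1]>110))):
        m=m&(np.abs(P[...,0]-488)<60)&(np.abs(P[...,1]+224)<40)&(P[...,2]>5)&(P[...,2]<90)
        k,l,st,c=cv2.connectedComponentsWithStats(m.astype(np.uint8))
        for i in range(1,k):
            if st[i,4]>8: q=P[l==i];print(n,nm,st[i],np.nanmean(q,0).round(1),np.nanmin(q,0).round(1),np.nanmax(q,0).round(1))
a=cv2.resize(f['image'][150:240,140:240],None,fx=5,fy=5);b=cv2.resize(W['image'][120:300,160:330],(425,450))
cv2.imwrite('pics/h.png',cv2.resize(np.hstack([a,b]),(790,384))[:,:,::-1])
```

```text
[ 488.18194128 -224.28756647  145.99198187] 0.37707480352662753 5.60658685863018 12.9667
top green [331 215  13  11 104] [ 488.6 -223.8   27.5] [ 475.1 -239.6   12.2] [ 501.2 -209.6   31.5]
scene red [177 181   6   8  40] [ 467.9 -223.2   64.6] [ 464.  -230.6   50.5] [ 473.1 -215.7   77.2]
scene red [172 189   6   9  42] [ 512.9 -224.6   64.7] [ 508.7 -232.6   50.2] [ 516.2 -217.1   77.4]
scene green [174 197  11  11  97] [ 496.9 -222.9   22.6] [ 475.8 -238.4    8.2] [ 507.3 -210.3   30.2]
wrist red [224 184   6  22  56] [ 466.6 -216.5   69.4] [ 464.8 -226.3   50.8] [ 468.2 -213.4   78.8]
wrist red [277 184   5  25  63] [ 508.5 -220.    68.3] [ 506.7 -230.1   51.3] [ 510.4 -215.9   78.7]
wrist green [238 167  32  35 850] [ 487.9 -222.4   26.3] [ 473.1 -239.3   11.4] [ 502.8 -208.9   29.3]
```

View pics/h.png

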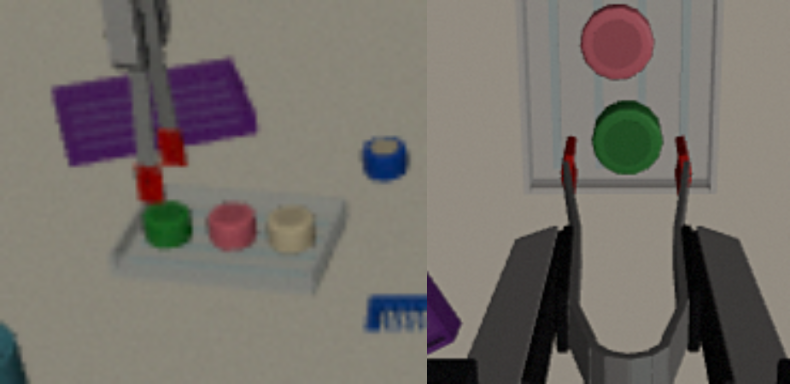

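The tips straddle the soap symmetrically: they are centred at x≈488, y≈-224, with undersides at z≈50. I'll widen slightly, lower, and close in steps.

Run:
```python
from h import *
set_gripper(0.386); print(r.read_width(),r.read_grip_force())
print(r.line_to([487.8,-224,106],ori(-3),rate=40,threshold=5),r.read_eef_pos(),r.read_wrist_force().round(2))
F=[]
for w in np.arange(0.376,0.30,-0.008):
    set_gripper(w); r.sleep(0.08); g=np.mean([r.read_grip_force() for _ in range(3)])
    print(round(w,3),r.read_width(),g.round(1),r.read_wrist_force().round(1))
    if g>17: break
print(r.read_time())
f=grab('scene');W=grab('wrist')
P=cloud(f);h=cv2.cvtColor(f['image'],cv2.COLOR_RGB2HSV)
m=((h[...,0]<6)|(h[...,0]>174))&(h[...,1]>190)&(np.abs(P[...,0]-488)<60)&(np.abs(P[...,1]+224)<40)&(P[...,2]<90)
print(np.nanmin(P[m],0),np.nanmax(P[m],0))
a=cv2.resize(f['image'][150:240,140:240],None,fx=5,fy=5);b=cv2.resize(W['image'][120:300,160:330],(425,450))
cv2.imwrite('pics/i.png',cv2.resize(np.hstack([a,b]),(790,384))[:,:,::-1])
```

```text
0.38573590082624515 5.330903381109238
False [ 488.03725578 -224.1555293   106.42895296] [ 0.12  0.36 -0.59]
0.376 0.37430898609561747 5.6 [-0.3 -0.3 -0.8]
0.368 0.36743606988577704 5.8 [ 0.3 -0.5 -1. ]
0.36 0.360125291959262 6.1 [ 0.6 -0.2  0.2]
0.352 0.3520880800717877 6.4 [-0.6 -0.  -0.5]
0.344 0.34552910636465717 7.0 [ 0.4 -0.6 -0.6]
0.336 0.3422708795034428 16.9 [ 0.9  0.3 -1.1]
0.328 0.33831448195953207 30.0 [-1.6  0.5 -0.5]
16.5583
[ 469.61404961 -232.34298883   13.84977214] [ 512.39343342 -214.9521294    38.29419223]
```

View pics/i.png

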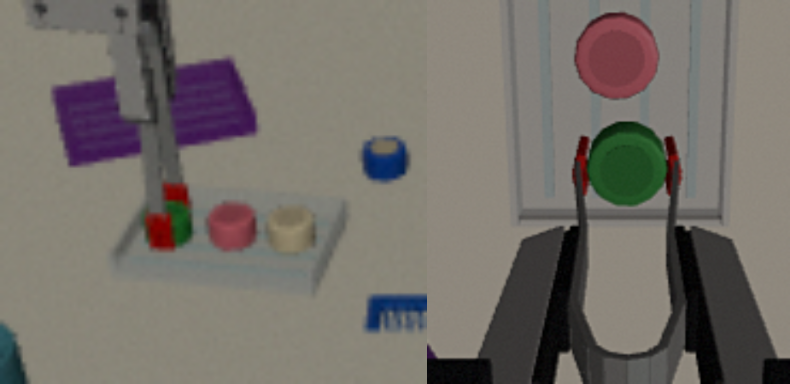

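The tips are closed on the soap at a pad force of 30 N, which puts about 5 N on the soap, well under 12 N. Next I'll lift straight up slowly.

Run:
```python
from h import *
p=r.read_eef_pos()
r.line_to([487.8,-224,116],rate=25); print(r.read_width(),r.read_grip_force())
r.line_to([487.8,-224,236],rate=60); r.sleep(0.6)
print(r.read_eef_pos(),r.read_width(),r.read_grip_force(),r.read_time(),np.abs(r.read_dq()).max())
f=grab('scene');P=cloud(f);h=cv2.cvtColor(f['image'],cv2.COLOR_RGB2HSV)
m=(h[...,0]>50)&(h[...,0]<75)&(h[...,1]>130)&(np.abs(P[...,0]-488)<60)&(np.abs(P[...,1]+224)<60)
print(m.sum(),np.nanmin(P[m],0),np.nanmax(P[m],0))
T=grab('wrist')
a=cv2.resize(f['image'][100:240,130:250],(428,500));b=cv2.resize(T['image'][60:300,140:350],(370,500))
cv2.imwrite('pics/j.png',np.hstack([a,b])[:,:,::-1])
```

```text
0.3349332121705444 29.991315007209778
[ 487.78587067 -224.00511934  236.00857111] 0.3400751858199347 29.991276562213898 19.9583 0.0017734545163068114
63 [ 434.45553143 -250.79575357  139.30547635] [ 524.65971938 -190.1015995   477.58971262]
```

View pics/j.png

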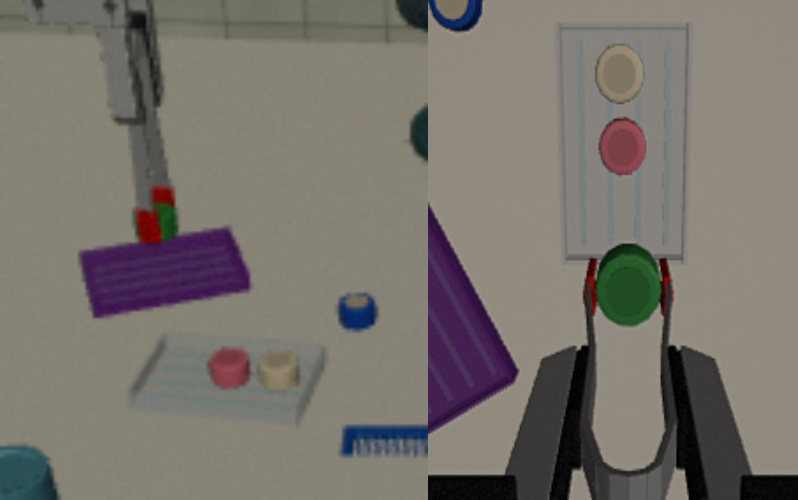

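The soap is held level in the tongs, about 130 mm above where it lay and over the dish. The dish and the other soaps have not moved.

```bash
python3 -c "
from h import *
print(job.job_done())"
```

```text
the job is handed in; nothing more can be done
None
```

The job is handed in: the tongs hold the green soap still, about 130 mm above where it lay and over the dish, after about 20 s of the 48 s limit.

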